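# Engage a keyed crank shaft in its hub and lock it with the keeper

## Task

The crank shaft on the drive stand is sitting high, with its key riding on top of the hub. Push the crank round until the key meets the keyway and the shaft drops fully home, then push the sliding keeper plate all the way in over the shaft's collar to lock it. Do not lift the shaft out of the hub, leave the things lying around the stand where they are, and let go of everything at the end.

Things in the scene. Friction and masses are not known exactly. Their poses are not given: they have to be found in the camera images.
- hub_rim (a point): Centre of the top face of the hub: a fixed plain steel ring (72 mm across, upright bore 26 mm) on the grey column of the drive stand, 64 mm above the table. One keyway, 11 mm wide, 14 mm deep, open at the top, runs from the bore out through the rim. x axis: outwards along the keyway; z up, the axis of rotation.
- collar (a point): On the axis of the loose steel shaft (0.35 to 0.7 kg), at the centre of the underside of its collar (56 mm across, 8 mm thick). x axis: along the crank arm; z up the shaft. The shaft's 24 mm journal reaches 50 mm down into the hub's bore; it turns freely both ways. 12 mm above the rim while the key rides on the hub; fully home when the collar rests on the rim.
- key (a point): Centre of the shaft's key, under the collar directly beneath the crank arm: 8 mm wide, 12 mm tall, reaching 26 mm out from the axis. Over the keyway (within about 4 degrees) it falls in by the shaft's own weight, 12 mm, and the shaft then turns no further.
- crank_arm (a point): Centre of the crank arm's section 55 mm out from the shaft axis, 72 mm above the collar's underside. The arm is a level dark steel bar 14 mm wide and 12 mm thick from the axis to 85 mm out; a boss 32 mm across (its top 80 mm above the collar's underside) is round the axis, and below it a neck 20 mm across goes down to the collar.
- crank_knob (a point): Centre of the crank's upright black knob (18 mm in diameter, 26 mm tall, rigid on the arm's top), 74 mm from the shaft axis and 91 mm above the collar's underside.
- keeper_tab (a point): On the outer face of the keeper plate's upright dark steel tab (44 mm wide, 8 mm thick), centred across, 94 mm above the table; the tab's top is 16 mm higher, the plate's top 14 mm lower. x axis: level, outwards from the shaft axis; push this face along -x. The face is 100 mm from the axis with the keeper drawn back, 64 mm with it in. Beyond it is free space.
- keeper (a joint): Travel of the keeper in m: 0 drawn back, 0.036 fully in against its stop; starts at 0 to 0.005, stays where left, takes 2 to 3 N. It is a flat fork, 6 mm thick, underside 74 mm above the table, that slides level; its prongs go over the collar either side of the neck, only when the shaft is fully home, else they strike the collar's edge.
- pulley: Bystander: loose aluminium belt pulley, 60 mm across, 34 mm tall, origin at the centre of its underside.
- mouse: Bystander: black computer mouse, 105 x 60 x 33 mm, origin at the centre of its underside.
- screwdriver_grip (a point): Bystander: screwdriver lying on the table; this point is on its handle.
- parts_tray: Bystander: open grey parts tray, 120 x 160 x 40 mm, origin at the centre of its underside.
Mind the look-alikes: they are no part of the job. What is shaped like the part that bears collar but green is not meant.

How it is judged:
On the way:
1. the shaft has dropped home with its key in the keyway, the keeper still back (z of collar in the frame of hub_rim below 0.003 m and horizontal distance between collar and hub_rim below 0.004 m and value of joint keeper below 0.012 m), for 0.2 s.
At the end, for the whole second after the job is handed in: The shaft is fully home: collar underside within 3 mm of the hub's rim and 4 mm of its centre, shaft upright within 0.08 rad, crank arm along the keyway within 0.2 rad; the keeper is in by more than 31 of its 36 mm. It was home before the keeper was pushed in (z of collar in the frame of hub_rim below 0.003 m and horizontal distance between collar and hub_rim below 0.004 m and angle between collar's own z axis and vertical below 0.08 rad and angle between the x axis of collar and the x axis of hub_rim, either way round below 0.2 rad and value of joint keeper above 0.031 m); the robot touches nothing.
It fails at once if the shaft is lifted more than 13 mm above where it rides on the hub (z of collar in the frame of hub_rim above 0.025 m).
It fails at once if a bystander is moved by more than 20 mm (distance of any of pulley, mouse, screwdriver_grip, parts_tray from where it was at the start of the episode above 0.02 m).
It also fails if it takes over 64 s, if anything falls off the work surface, if the arm or the gripper's body presses on something with over 40 N, if the wrist force passes 120 N, or if a joint passes its speed limit or range.

## Robot

A 6-joint arm with a two-finger parallel gripper is mounted at the origin on the work surface. World frame = base frame: x ahead of the robot, y to its left, z up, the work surface at z = 0. Lengths are in m, angles in rad, forces in N, time in s.
With the tool pointing down it reaches from about 0.35 to 0.775 m from the base axis. Payload 5.5 kg.
Tool frame: the origin (TCP) lies on the mounting face of the last link; the fingertips stand 173 mm ahead of it and the grasp point (between the pads) lies 155 mm ahead of it; z points along the fingers, y is the direction in which the jaws open and shut (so a half turn about z gives the same grasp; the last joint's range is limited). The gripper opens to 85 mm and grips with 20 to 120 N. Pads are 22 mm wide; open, the fingers measure 114 mm over their backs; the gripper's body (76 mm by 85 mm) begins 54 mm behind the grasp point. The pads swing forward as they close: fully open they stand 13 mm farther back than shut.
Start: joints at [-1.406, 0.313, 0.046, 1.304, 0, 1.431], TCP at [0.173, -0.549, 0.405] pointing down, gripper open.
Joint ranges: [-2.76, 2.76], [-0.86, 1.69], [-1.03, 1.26], [-2.2, 2.34], [-1.47, 1.5], [-3.14, 3.14]. Speed limits (rad/s): [2.57, 2.57, 3.14, 3.14, 3.14, 3.14].

## Interface

Orientations are given as a unit quaternion [w, x, y, z].
In Python, from workcell import * gives the robot as it stands. The module is installed in compiled form; this text tells all that it offers.
- The arm moves only by the shell command python3 -m crank 'ROWS' [FORCE]. ROWS is JSON, a list of rows, each a list of 7 numbers: the shift along the tool's x, y, z in mm, then the turn, a rotation vector about the tool's x, y, z in degrees, then the opening, from 0 (shut) to 1 (fully open). A call has exactly 8 rows; each row shifts and turns the commanded pose from where the row before left it, along the tool's axes as they then stand; what a row does not reach is not made up. A row lasts 1/8 s, in which the tool goes at most 62.5 mm and 10.7 degrees, less where a joint would pass 70% of its speed; a pose out of reach is approached as far as the arm can. A call with a gripper value outside its range is refused whole. The fingers move at their own pace and stop on an object; FORCE is the grip in N (left out, the last holds). Time passes only in rows, so rows that do not move let the fingers close, or fill a call up. It gives the time, the measured TCP pose, the force and the opening at its end, in the units of the state.
- get_state(): the state, without advancing time (a new reading comes with each control period).
- read_camera(name): name is "side" or "top" or "wrist"; returns the picture (384x512x3 uint8, blue, green, red); there is no depth.
- calibration(name): a dict with "fx", "fy", "cx", "cy" (pixels), "extrinsics" (4x4, takes a point from world to camera coordinates). Camera axes: x right, y down, z forward; pixel columns grow to the right and rows downward; lengths in m; the calibration is good to about 2 mm. A picture is of the moment at which its call begins: read the wrist's pose just before it. calibration takes no time and is no camera call; for the wrist camera it gives the pose at the moment of the call.
- hand_in(): hands the job in, once; it reports no verdict.
The state is a dict: "clock": time; "joint_pos": joint angles; "qvel": joint speeds; "tau": joint torques, N m; "tcp_pos": TCP position; "orientation": TCP orientation; "wrist_force": force on the tool from outside, world axes, zero at the start; "ft_torque": the same for the moment, N m; "finger_gap": finger opening in m.
Only numpy, scipy, OpenCV 4.12 (cv2) and the standard library are available. Lean on these libraries where they do the work, as an engineer would, in place of code of your own. Each camera call takes 0.05 s, during which the arm holds its last target.

## Working session

There is one attempt and no reset: what is moved stays moved. The work goes in short steps, Python scripts to look and compute and a shell command to move; the robot and the scene stay as the last step left them, time stands still between calls to the robot, and variables do not carry over. Pictures are saved under pics/ and viewed, and the job is handed in when it is done.

```bash
mkdir -p pics; cat > h.py <<'E'
from workcell import *
import numpy as np, cv2
def ray(name,u,v,cal=None):
    c=cal or calibration(name);E=np.array(c["extrinsics"]);R=E[:3,:3];t=E[:3,3]
    d=R.T@np.array([(u-c["cx"])/c["fx"],(v-c["cy"])/c["fy"],1]);return -R.T@t,d
def onz(name,u,v,z,cal=None):
    o,d=ray(name,u,v,cal);return o+d*(z-o[2])/d[2]
def proj(name,p,cal=None):
    c=cal or calibration(name);E=np.array(c["extrinsics"]);q=E[:3,:3]@np.array(p)+E[:3,3]
    return c["fx"]*q[0]/q[2]+c["cx"],c["fy"]*q[1]/q[2]+c["cy"]
E
python3 - <<'E'
from h import *
for n in("top","side","wrist"):
    i=read_camera(n);cv2.imwrite(f"pics/{n}0.png",i)
    o,d=ray(n,256,192);print(n,o.round(3),d.round(3))
s=get_state();print(s)
E
```

```text
top [ 0.312 -0.005  1.217] [ 0.171  0.03  -0.985]
side [0.217 0.778 0.648] [ 0.281 -0.791 -0.543]
wrist [ 0.245 -0.525  0.375] [-0.256 -0.1   -0.962]
{'clock': 0.15, 'joint_pos': array([-1.40561026e+00,  3.13834421e-01,  4.52630172e-02,  1.30359197e+00,
       -2.63385212e-05,  1.43122914e+00]), 'qvel': array([-0.00016682, -0.00166833,  0.00353765,  0.00014681, -0.00061666,
        0.00134911]), 'tau': array([ 2.29752724e-03, -4.81063235e+01,  2.98815590e+01,  1.39719262e-02,
       -3.18619107e-05, -4.72597876e-06]), 'tcp_pos': array([ 0.17251669, -0.54836996,  0.40401927]), 'orientation': array([-6.83300500e-04,  9.88412895e-01,  1.51787622e-01, -2.19235147e-05]), 'wrist_force': array([0.18504864, 0.35488416, 0.02354519]), 'ft_torque': array([-0.01683034,  0.00560563, -0.01441284]), 'finger_gap': 0.08596277776623582}
```

View pics/top0.png

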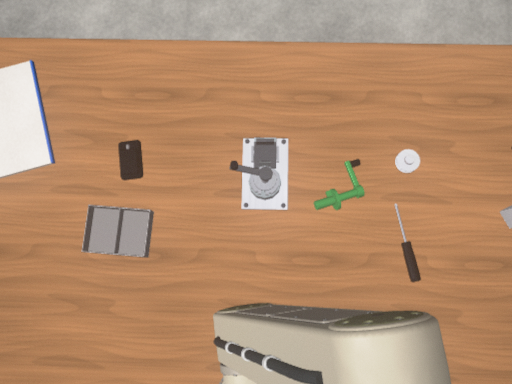

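View pics/side0.png

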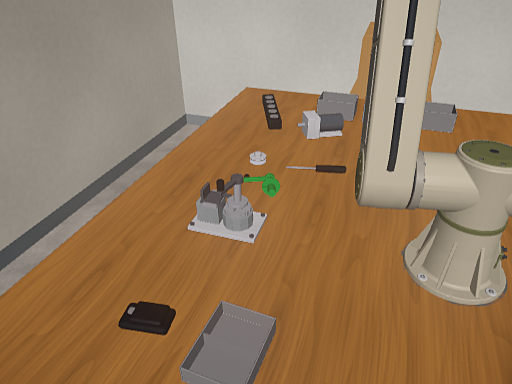

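View pics/wrist0.png

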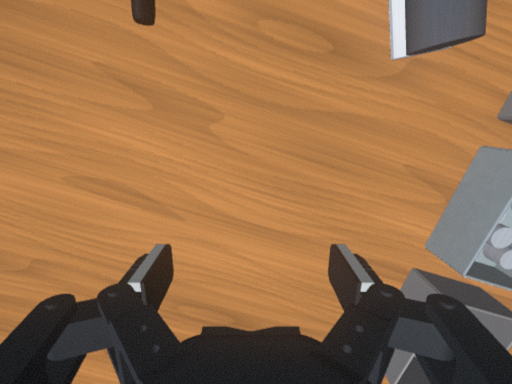

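```bash
python3 - <<'E'
from h import *
t=cv2.imread("pics/top0.png");s=cv2.imread("pics/side0.png")
a=cv2.resize(t[130:220,215:305],(540,540),interpolation=cv2.INTER_CUBIC)
cv2.imwrite("pics/topz.png",a)
cv2.imwrite("pics/sidez.png",cv2.resize(s[165:250,180:290],(770,595),interpolation=cv2.INTER_CUBIC))
for n,p in [("stand TL",(243,138)),("TR",(288,138)),("BR",(288,209)),("BL",(242,208))]: print(n,onz("top",*p,.005).round(3))
E
```

```text
stand TL [0.668 0.07  0.005]
TR [ 0.67  -0.05   0.005]
BR [ 0.48  -0.053  0.005]
BL [0.48  0.066 0.005]
```

View pics/topz.png

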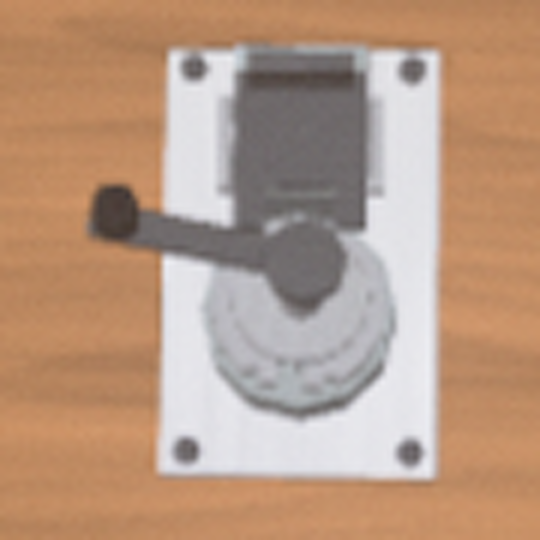

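View pics/sidez.png

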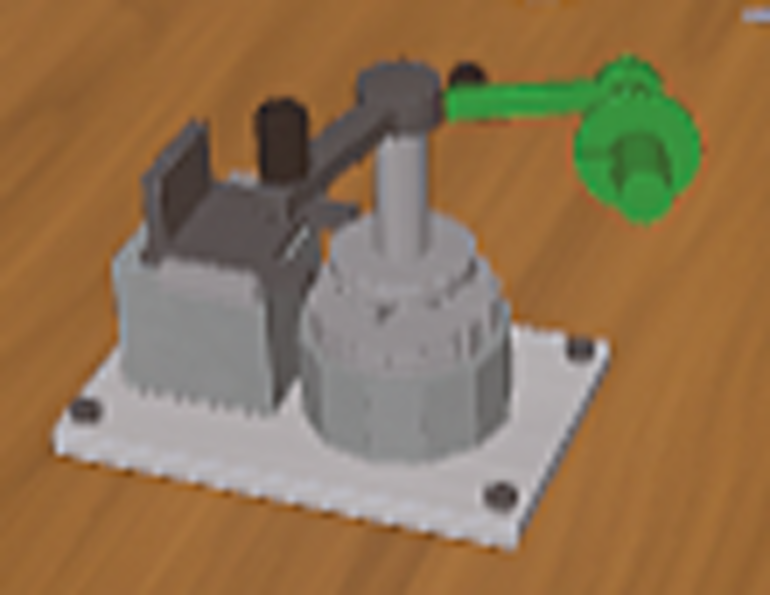

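The top picture shows the stand at about (265,173), with the boss at (265,173), the knob at (234,165) and the tab at the +x end, about (265,141). The keyway can't be made out, so I'll measure these first and then move the wrist camera closer.

```bash
python3 - <<'E'
from h import *
z=lambda u,v:(215+u/6-.4,130+v/6-.4)
c=onz("top",*z(303,260),.156);k=onz("top",*z(115,208),.180)
print("axis",c.round(4),"knob",k.round(4),np.hypot(*(k-c)[:2]),np.degrees(np.arctan2(*(k-c)[1::-1])))
for p in [(238,62),(360,66)]: print("tab top",onz("top",*z(*p),.11).round(4))
# hub circle lower outline
for p in [(204,310),(395,315),(300,415)]: print("hub",onz("top",*z(*p),.064).round(4))
print("other",[ (n,onz("top",u,v,h).round(3)) for n,u,v,h in [("pulley",407,160,.034),("green",360,192,.03),("tip",397,205,.01)]])
q=get_state()
cal=calibration("wrist");E=np.array(cal["extrinsics"])
from scipy.spatial.transform import Rotation as R
w,x,y,zz=q["orientation"];Rt=R.from_quat([x,y,zz,w]).as_matrix()
camp=-E[:3,:3].T@E[:3,3]
print(Rt.round(3)); print("cam in tool",(Rt.T@(camp-q["tcp_pos"])).round(4),(Rt.T@E[:3,:3].T).round(3))
E
```

```text
axis [0.5415 0.0068 0.156 ] knob [0.5547 0.0778 0.18  ] 0.07220849172022649 79.46224606546478
tab top [0.6328 0.0357 0.11  ]
tab top [ 0.6322 -0.0137  0.11  ]
hub [0.5392 0.0485 0.064 ]
hub [ 0.5389 -0.0309  0.064 ]
hub [0.496  0.0075 0.064 ]
other [('pulley', array([ 0.61 , -0.354,  0.034])), ('green', array([ 0.525, -0.234,  0.03 ])), ('tip', array([ 0.497, -0.332,  0.01 ]))]
[[ 0.954  0.3   -0.   ]
 [ 0.3   -0.954  0.001]
 [ 0.    -0.001 -1.   ]]
cam in tool [ 0.0759 -0.0004  0.0293] [[-0.001 -0.956 -0.293]
 [ 1.    -0.    -0.001]
 [ 0.001 -0.293  0.956]]
```

```bash
python3 -m crank '[[25,-28,0,0,0,0,0.3],[25,-28,0,0,0,0,0],[25,-28,0,0,0,0,0],[25,-28,0,0,0,0,0],[25,-28,0,0,0,0,0],[25,-28,0,0,0,0,0],[25,-28,0,0,0,0,0],[25,-28,0,0,0,0,0]]' 30; python3 -m crank '[[25,-28,0,0,0,0,0],[25,-28,0,0,0,0,0],[25,-28,0,0,0,0,0],[25,-28,0,0,0,0,0],[25,-28,0,0,0,0,0],[25,-28,0,0,0,0,0],[25,-28,0,0,0,0,0],[25,-28,0,0,0,0,0]]'
python3 - <<'E'
from h import *
i=read_camera("wrist");cv2.imwrite("pics/w1.png",i)
np.save("w1E.npy",calibration("wrist")["extrinsics"]);print(get_state()["tcp_pos"])
E
```

```text
clock: 1.15
tcp_pos: [0.2963, -0.2736, 0.4046]
orientation: [-0.0, 0.988, 0.152, 0.0]
wrist_force: [1.0, -0.8, -0.9]
finger_gap: -0.0003
clock: 2.15
tcp_pos: [0.4199, 0.0001, 0.4046]
orientation: [0.0, 0.988, 0.152, -0.0]
wrist_force: [1.1, -0.6, -0.6]
finger_gap: 0.0003
[0.42102157 0.00252521 0.40456976]
```

View pics/w1.png

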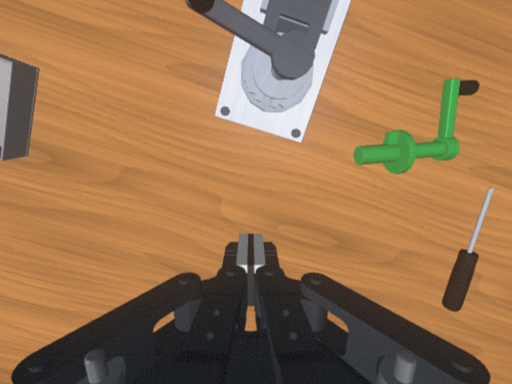

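```bash
python3 - <<'E'
from h import *
i=cv2.imread("pics/w1.png")
a=cv2.resize(i[0:125,185:355],(800,588),interpolation=cv2.INTER_CUBIC)
a=cv2.convertScaleAbs(a,alpha=1.5,beta=-80)
cv2.imwrite("pics/w1z.png",a)
E
```

```text
(no output)
```

View pics/w1z.png

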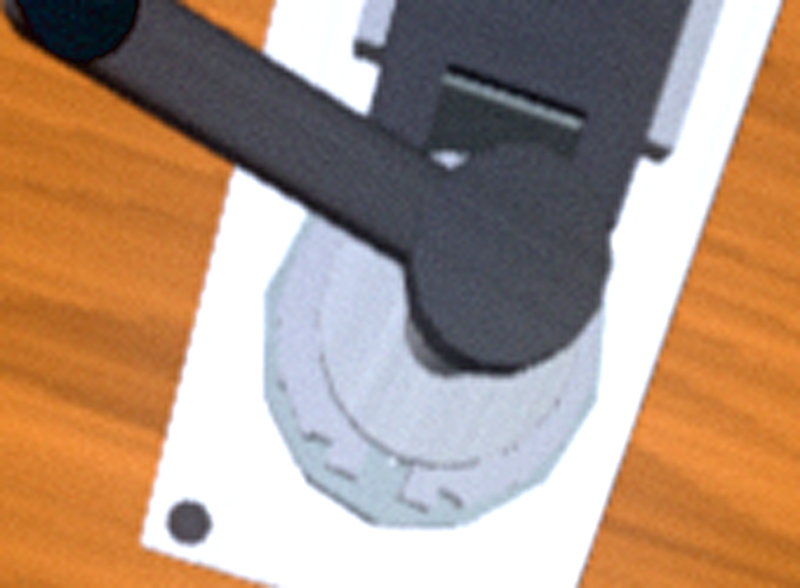

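The zoomed wrist view shows a notch in the rim's near side at about zoom (375,485), which looks like the keyway. I'll measure it along with the axis.

```bash
python3 - <<'E'
from h import *
cal=calibration("wrist");cal["extrinsics"]=np.load("w1E.npy")
f=lambda u,v,z:onz("wrist",185+u/4.706-.4,v/4.706-.4,z,cal)
C=f(511,262,.156);print("boss",C.round(4))
for n,p in [("L",(335,475)),("R",(405,497)),("mid",(372,485)),("mark1",(315,440)),("mark2",(452,500))]:
    q=f(*p,.064);print(n,q.round(4),np.linalg.norm((q-C)[:2]),np.degrees(np.arctan2(*(q-C)[1::-1])))
k=f(80,5,.180);print("knob",k.round(4),np.degrees(np.arctan2(*(k-C)[1::-1])))
# collar circle pts top z=.084
pts=[(320,340),(345,415),(395,458),(470,465),(560,400)]
P=np.array([f(*p,.084)[:2] for p in pts]);A=np.c_[2*P,np.ones(5)];s=np.linalg.lstsq(A,(P**2).sum(1),rcond=None)[0];print("collar",s[:2],np.sqrt(s[2]+s[0]**2+s[1]**2))
pts=[(268,380),(310,475),(440,527),(530,500),(595,400),(265,300)]
P=np.array([f(*p,.064)[:2] for p in pts]);A=np.c_[2*P,np.ones(6)];s=np.linalg.lstsq(A,(P**2).sum(1),rcond=None)[0];print("hub",s[:2],np.sqrt(s[2]+s[0]**2+s[1]**2))
E
```

```text
boss [0.5434 0.0093 0.156 ]
L [0.5101 0.0259 0.064 ] 0.03725647867020428 153.4340339701189
R [0.5105 0.0088 0.064 ] 0.03299541810982371 -179.17389992053577
mid [0.5106 0.017  0.064 ] 0.03370719934729438 166.73033490397452
mark1 [0.516  0.0327 0.064 ] 0.03609283355698306 139.5311346326287
mark2 [ 0.5132 -0.0019  0.064 ] 0.0322989522640487 -159.71331217213444
knob [0.5496 0.0763 0.18  ] 84.78790441315242
collar [0.54394812 0.01164563] 0.027656817389485736
hub [0.54276365 0.01264915] 0.039155034766903594
```

```bash
python3 -m crank '[[22.5,-2.5,0,0,0,0,0],[22.5,-2.5,0,0,0,0,0],[22.5,-2.5,0,0,0,0,0],[22.5,-2.5,0,0,0,0,0],[22.5,-2.5,0,0,0,0,0],[22.5,-2.5,0,0,0,0,0],[22.5,-2.5,0,0,0,0,0],[22.5,-2.5,0,0,0,0,0]]'
python3 - <<'E'
from h import *
print(get_state()["joint_pos"].round(3),get_state()["tcp_pos"])
i=read_camera("wrist");cv2.imwrite("pics/w2.png",i)
i=read_camera("side");cv2.imwrite("pics/s2.png",cv2.resize(i[140:260,160:320],(800,600)))
E
```

```text
clock: 3.2
tcp_pos: [0.586, 0.0722, 0.4042]
orientation: [-0.0, 0.988, 0.152, -0.0]
wrist_force: [0.0, -0.4, 0.5]
finger_gap: 0.0001
[-0.013  0.344  0.088  1.316 -0.     2.824] [0.58596762 0.07222977 0.40424834]
```

View pics/w2.png

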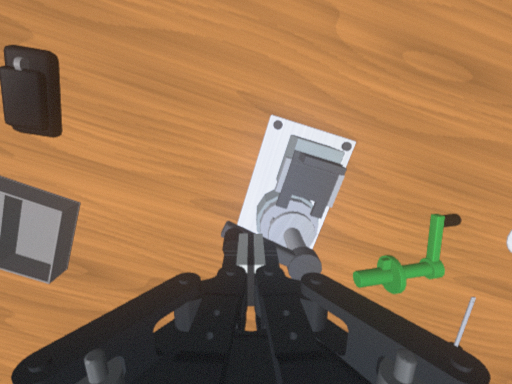

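View pics/s2.png

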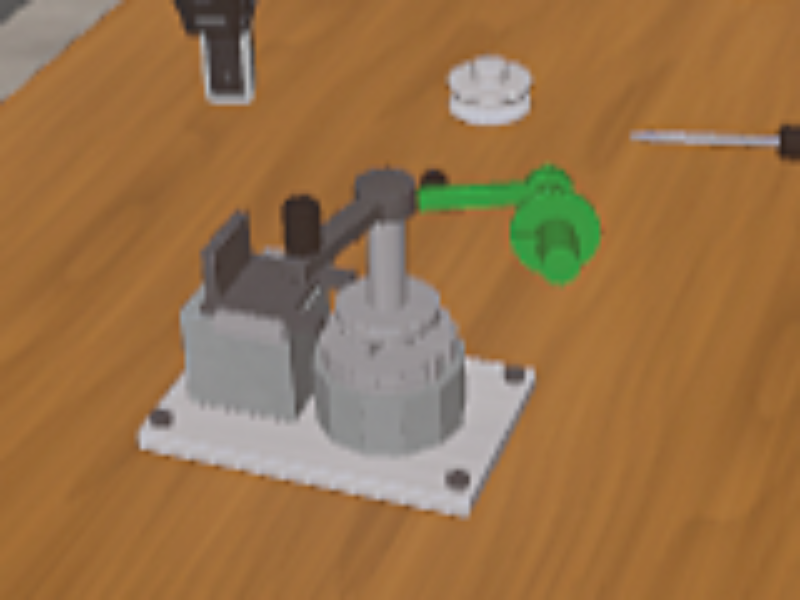

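```bash
python3 - <<'E'
from h import *
s=get_state();print(s["joint_pos"].round(3),s["tcp_pos"],s["orientation"])
for p in [(.5525,.083,.167),(.5425,.01,.156),(.587,.0737,.231),(.64,.011,.11)]: print(p,np.round(proj("wrist",p)),np.round(proj("side",p)))
E
```

```text
[-0.013  0.345  0.089  1.315  0.     2.823] [0.58674604 0.07248268 0.40376221] [-5.84392792e-05  9.88342749e-01  1.52245197e-01 -7.97251558e-05]
(0.5525, 0.083, 0.167) [227. 244.] [221. 187.]
(0.5425, 0.01, 0.156) [301. 269.] [236. 176.]
(0.587, 0.0737, 0.231) [249. 247.] [207. 159.]
(0.64, 0.011, 0.11) [326. 161.] [202. 186.]
```

Wrist and side views agree with the projected axis, knob and fingertip, so I'll descend beside the knob on its clockwise side.

```bash
python3 -m crank '[[0,0,13,0,0,0,0],[0,0,13,0,0,0,0],[0,0,13,0,0,0,0],[0,0,13,0,0,0,0],[0,0,13,0,0,0,0],[0,0,13,0,0,0,0],[0,0,13,0,0,0,0],[0,0,13,0,0,0,0]]'
python3 - <<'E'
from h import *
i=read_camera("side");cv2.imwrite("pics/s3.png",cv2.resize(i[140:260,160:320],(800,600)))
i=read_camera("wrist");cv2.imwrite("pics/w3.png",i)
E
```

```text
clock: 4.3
tcp_pos: [0.5854, 0.072, 0.2998]
orientation: [0.0, 0.988, 0.152, 0.0]
wrist_force: [0.4, 0.1, -0.3]
finger_gap: -0.0002
```

View pics/s3.png

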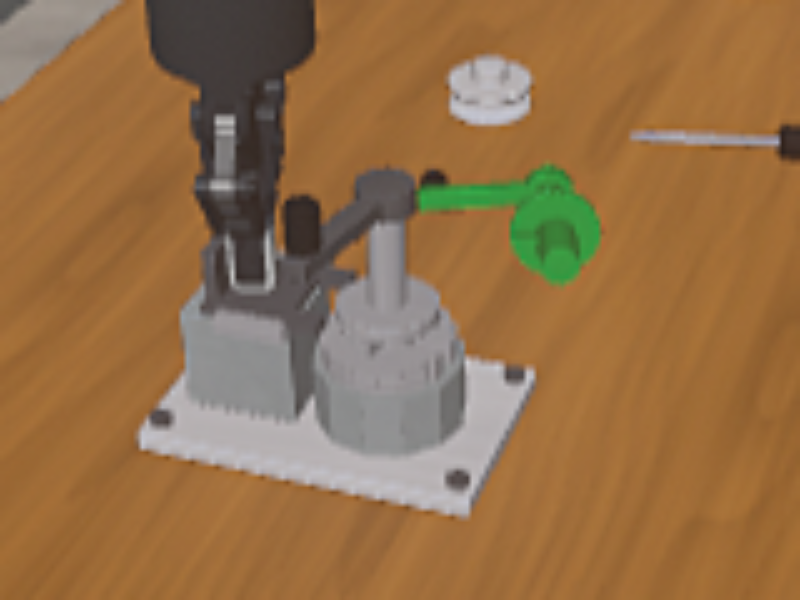

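View pics/w3.png

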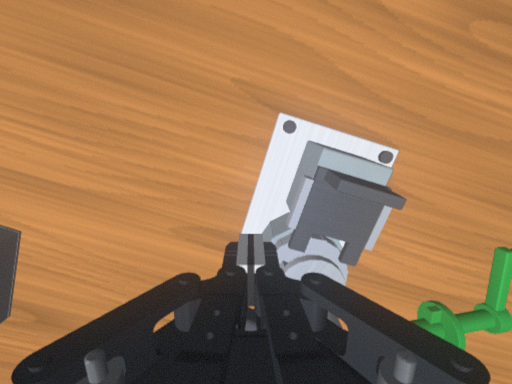

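```bash
cat > arc.py <<'E'
from h import *
import sys
A=np.array([.5425,.010])
def rows(step,n,rot,r=.074,p=None,yaw=None):
    s=get_state()
    if p is None:p=s["tcp_pos"][:2]
    w,x,y,z=s["orientation"]
    if yaw is None: yaw=2*np.arctan2(y,x)
    ph=np.arctan2(*(p-A)[::-1]);print("phi",np.degrees(ph),"r",np.linalg.norm(p-A),"yaw",np.degrees(yaw))
    for i in range(n):
        ph+=np.radians(step);t=A+r*np.array([np.cos(ph),np.sin(ph)]);d=t-p;p=t
        print((1000*np.array([d@[np.cos(yaw),np.sin(yaw)],d@[np.sin(yaw),-np.cos(yaw)]])).round(1),-rot)
        yaw+=np.radians(rot)
    print("end",p,np.degrees(ph))
E
python3 -c "
from arc import *
rows(4.5,8,0)"
```

```text
phi 55.703218929789585 r 0.07497838849622891 yaw 17.46345830688891
[-4.5 -3.8] 0
[-4.1 -4.1] 0
[-4.4 -3.8] 0
[-4.7 -3.4] 0
[-5. -3.] 0
[-5.2 -2.6] 0
[-5.4 -2.2] 0
[-5.5 -1.8] 0
end [0.54030054 0.08396731] 91.70321892978959
```

```bash
python3 -m crank '[[-4.5,-3.8,0,0,0,0,0],[-4.1,-4.1,0,0,0,0,0],[-4.4,-3.8,0,0,0,0,0],[-4.7,-3.4,0,0,0,0,0],[-5,-3,0,0,0,0,0],[-5.2,-2.6,0,0,0,0,0],[-5.4,-2.2,0,0,0,0,0],[-5.5,-1.8,0,0,0,0,0]]'
python3 - <<'E'
from arc import *
rows(4,8,4)
i=read_camera("side");cv2.imwrite("pics/s4.png",cv2.resize(i[140:260,160:320],(800,600)))
E
```

```text
clock: 5.4
tcp_pos: [0.5405, 0.0838, 0.3006]
orientation: [0.0, 0.988, 0.152, -0.0]
wrist_force: [-0.4, 0.3, 0.0]
finger_gap: 0.0001
phi 91.52246015976037 r 0.0738720893268232 yaw 17.462627568619347
[-5.  -1.4] -4
[-5.  -1.2] -4
[-5.  -1.2] -4
[-5.  -1.2] -4
[-5.  -1.2] -4
[-5.  -1.2] -4
[-5.  -1.2] -4
[-5.  -1.2] -4
end [0.50163248 0.07169154] 123.52246015976041
```

View pics/s4.png

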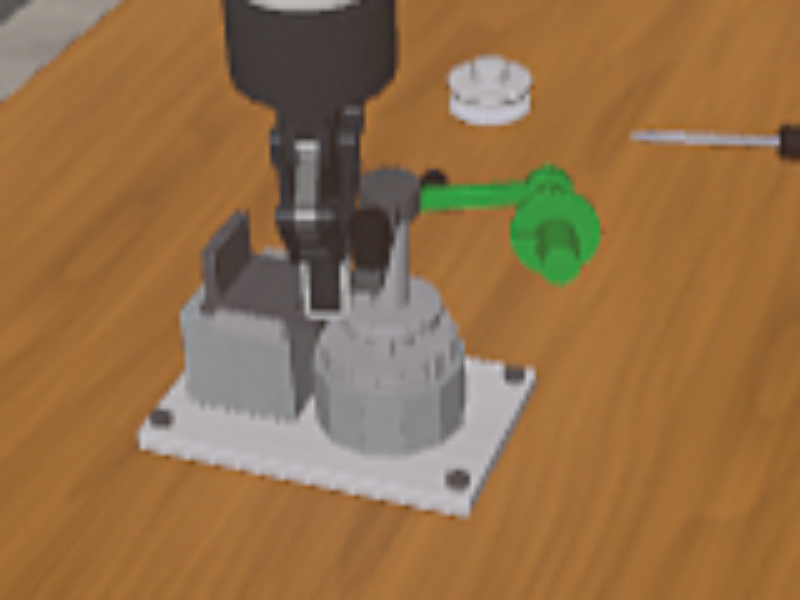

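The knob has moved round with the finger, to roughly 105–110°. I'll continue along the arc.

```bash
python3 -m crank '[[-5,-1.4,0,0,0,-4,0],[-5,-1.2,0,0,0,-4,0],[-5,-1.2,0,0,0,-4,0],[-5,-1.2,0,0,0,-4,0],[-5,-1.2,0,0,0,-4,0],[-5,-1.2,0,0,0,-4,0],[-5,-1.2,0,0,0,-4,0],[-5,-1.2,0,0,0,-4,0]]'
python3 - <<'E'
from arc import *
rows(2.5,8,2.5)
i=read_camera("side");cv2.imwrite("pics/s5.png",cv2.resize(i[140:260,160:320],(800,600)))
i=read_camera("top");cv2.imwrite("pics/t5.png",cv2.resize(i[120:220,205:325],(720,600)))
E
```

```text
clock: 6.45
tcp_pos: [0.5021, 0.0715, 0.3007]
orientation: [0.0, 0.908, 0.419, 0.0]
wrist_force: [0.7, 1.0, 0.3]
finger_gap: -0.0
phi 123.33798321487642 r 0.07355657155050287 yaw 49.59305568375245
[-3.  -1.3] -2.5
[-3.1 -0.8] -2.5
[-3.1 -0.8] -2.5
[-3.1 -0.8] -2.5
[-3.1 -0.8] -2.5
[-3.1 -0.8] -2.5
[-3.1 -0.8] -2.5
[-3.1 -0.8] -2.5
end [0.4831393  0.05418492] 143.3379832148764
```

View pics/s5.png

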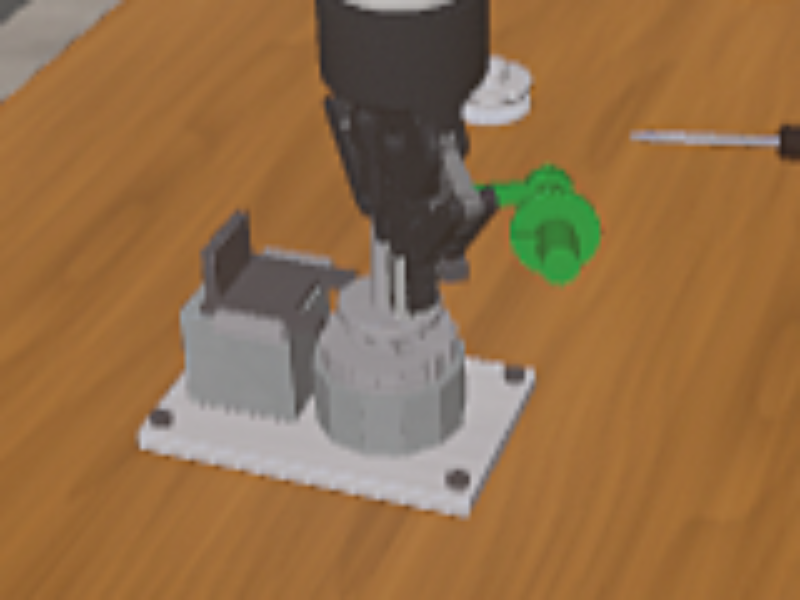

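View pics/t5.png

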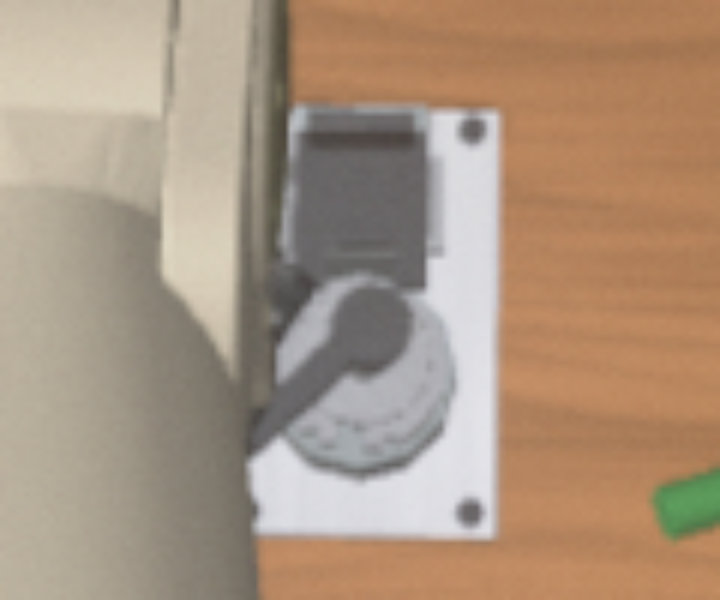

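```bash
python3 -m crank '[[-3,-1.3,0,0,0,-2.5,0],[-3.1,-0.8,0,0,0,-2.5,0],[-3.1,-0.8,0,0,0,-2.5,0],[-3.1,-0.8,0,0,0,-2.5,0],[-3.1,-0.8,0,0,0,-2.5,0],[-3.1,-0.8,0,0,0,-2.5,0],[-3.1,-0.8,0,0,0,-2.5,0],[-3.1,-0.8,0,0,0,-2.5,0]]'
python3 - <<'E'
from arc import *
rows(1,8,0)
i=read_camera("side");cv2.imwrite("pics/s6.png",cv2.resize(i[140:260,160:320],(800,600)))
i=read_camera("top");cv2.imwrite("pics/t6.png",cv2.resize(i[120:220,205:325],(720,600)))
E
```

```text
clock: 7.55
tcp_pos: [0.4836, 0.0544, 0.3007]
orientation: [-0.0, 0.822, 0.57, 0.0]
wrist_force: [0.6, 0.5, -0.1]
finger_gap: 0.0001
phi 143.01167335276494 r 0.07371409645846672 yaw 69.46096127015936
[-1.2 -0.6] 0
[-1.2 -0.3] 0
[-1.3 -0.3] 0
[-1.3 -0.3] 0
[-1.3 -0.3] 0
[-1.3 -0.2] 0
[-1.3 -0.2] 0
[-1.3 -0.2] 0
end [0.47777083 0.04586272] 151.01167335276486
```

View pics/s6.png

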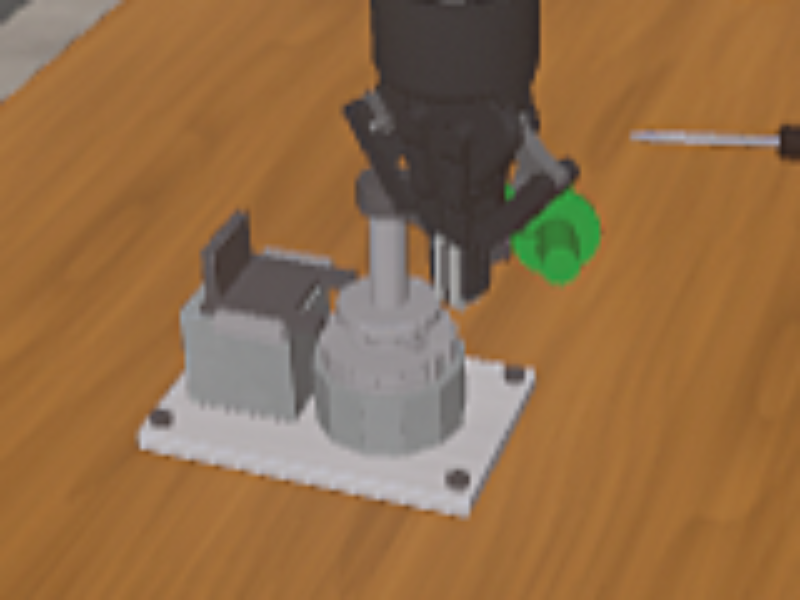

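View pics/t6.png

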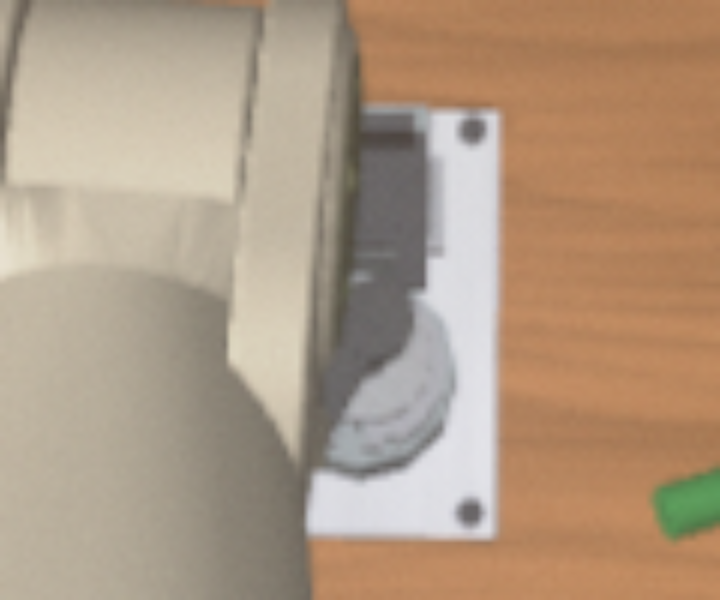

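The shaft is still riding high, so I'll continue in fine steps.

```bash
python3 -m crank '[[-1.2,-0.5,0,0,0,0,0],[-1.2,-0.3,0,0,0,0,0],[-1.3,-0.3,0,0,0,0,0],[-1.3,-0.3,0,0,0,0,0],[-1.3,-0.3,0,0,0,0,0],[-1.3,-0.2,0,0,0,0,0],[-1.3,-0.2,0,0,0,0,0],[-1.3,-0.2,0,0,0,0,0]]'
python3 - <<'E'
from arc import *
rows(1,8,0)
i=read_camera("side");cv2.imwrite("pics/s7.png",cv2.resize(i[140:260,160:320],(800,600)))
E
```

```text
clock: 8.65
tcp_pos: [0.4778, 0.0455, 0.3007]
orientation: [0.0, 0.822, 0.57, -0.0]
wrist_force: [0.8, 1.1, -0.5]
finger_gap: 0.0001
phi 151.27079484732272 r 0.07382611363515576 yaw 69.46265591044452
[-1.3 -0.3] 0
[-1.3 -0.2] 0
[-1.3 -0.1] 0
[-1.3 -0.1] 0
[-1.3 -0.1] 0
[-1.3 -0.1] 0
[-1.3 -0. ] 0
[-1.3 -0. ] 0
end [0.47329048 0.03619242] 159.27079484732263
```

View pics/s7.png

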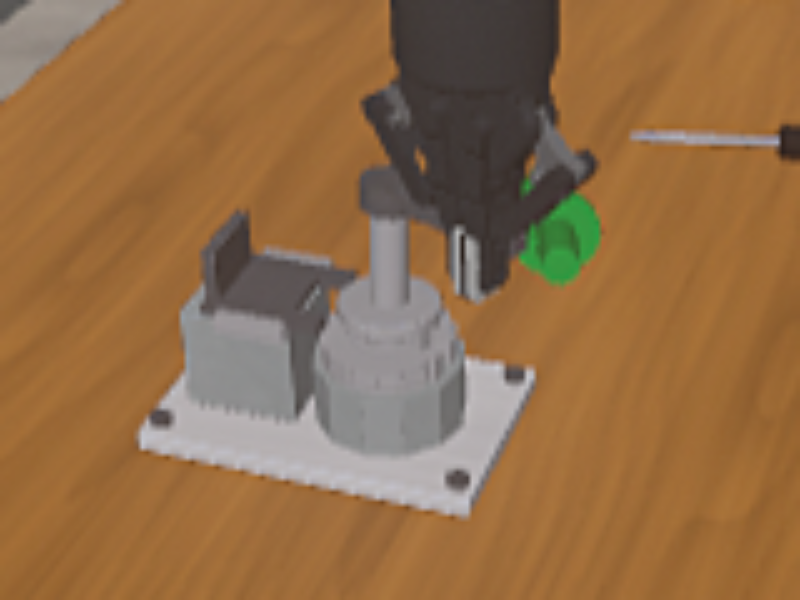

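```bash
python3 -m crank '[[-1.3,-0.3,0,0,0,0,0],[-1.3,-0.2,0,0,0,0,0],[-1.3,-0.1,0,0,0,0,0],[-1.3,-0.1,0,0,0,0,0],[-1.3,-0.1,0,0,0,0,0],[-1.3,-0.1,0,0,0,0,0],[-1.3,0,0,0,0,0,0],[-1.3,0,0,0,0,0,0]]'
python3 - <<'E'
from arc import *
rows(1,8,0)
i=read_camera("side");cv2.imwrite("pics/s8.png",cv2.resize(i[140:260,160:320],(800,600)))
E
```

```text
clock: 9.7
tcp_pos: [0.4732, 0.036, 0.3007]
orientation: [0.0, 0.822, 0.57, -0.0]
wrist_force: [-0.2, 0.3, 0.7]
finger_gap: -0.0004
phi 159.39865590681075 r 0.07400910579520081 yaw 69.45970789520742
[-1.3  0. ] 0
[-1.3  0. ] 0
[-1.3  0.1] 0
[-1.3  0.1] 0
[-1.3  0.1] 0
[-1.3  0.1] 0
[-1.3  0.1] 0
[-1.3  0.2] 0
end [0.47028254 0.02614429] 167.39865590681066
```

View pics/s8.png

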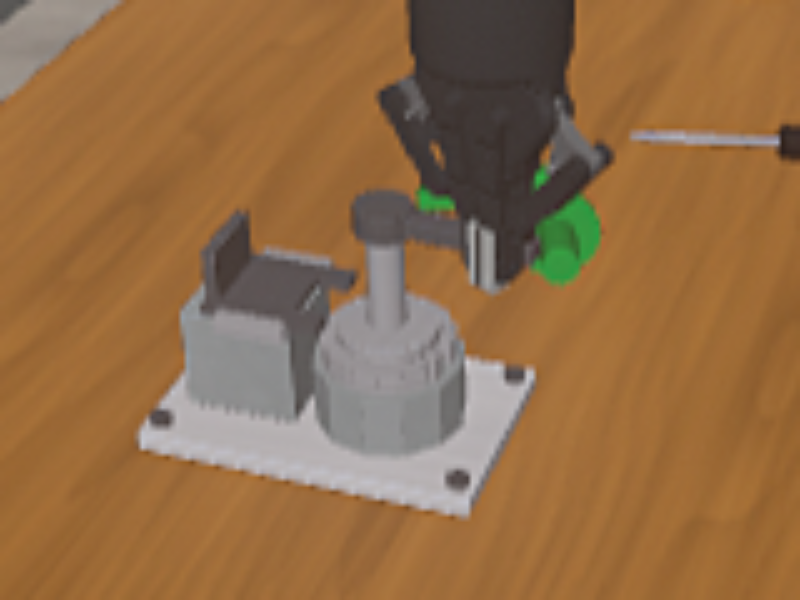

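The shaft has dropped: the boss is about 4 px lower in the raw image and the collar sits on the hub. I'll back off and raise the finger, then check.

```bash
python3 -m crank '[[5,0,0,0,0,0,0],[10,0,0,0,0,0,0],[15,0,0,0,0,0,0],[5,0,-20,0,0,0,0],[0,0,-20,0,0,0,0],[0,0,-20,0,0,0,0],[0,0,-20,0,0,0,0],[0,0,-20,0,0,0,0]]'
python3 - <<'E'
from arc import *
i=read_camera("side");cv2.imwrite("pics/s9.png",cv2.resize(i[140:260,160:320],(800,600)))
i=read_camera("wrist");cv2.imwrite("pics/w9.png",i)
s=get_state();w,x,y,z=s["orientation"];yaw=2*np.arctan2(y,x);d=np.array([.690,.011])-s["tcp_pos"][:2]
print(s["tcp_pos"],np.degrees(yaw),d@[np.cos(yaw),np.sin(yaw)],d@[np.sin(yaw),-np.cos(yaw)],s["joint_pos"].round(2))
E
```

```text
clock: 10.75
tcp_pos: [0.4858, 0.07, 0.4013]
orientation: [-0.0, 0.822, 0.57, 0.0]
wrist_force: [0.2, -0.2, -0.3]
finger_gap: 0.0001
[0.48647168 0.0698224  0.4027229 ] 69.51969872782755 0.01610719151155669 0.21124490416630817 [-0.02  0.15 -0.17  1.25  0.    1.91]
```

View pics/s9.png

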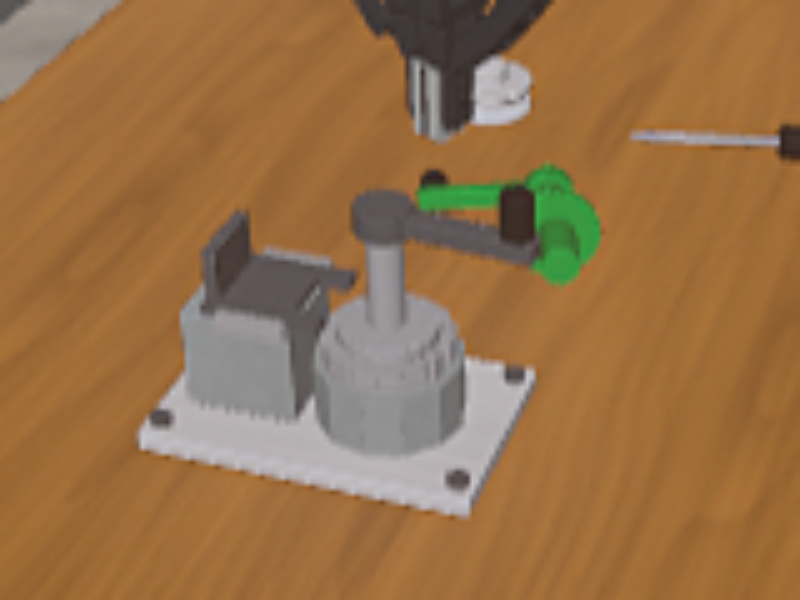

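View pics/w9.png

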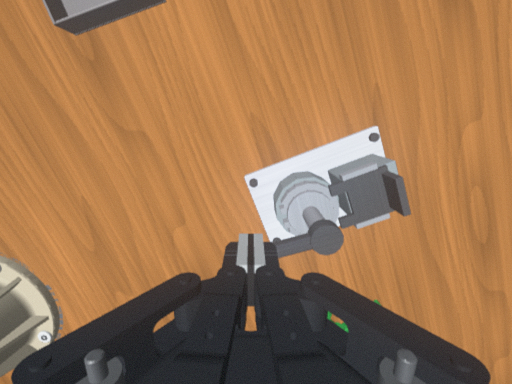

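```bash
python3 -m crank '[[2,26.4,0,0,0,0,0],[2,26.4,0,0,0,0,0],[2,26.4,0,0,0,0,0],[2,26.4,0,0,0,0,0],[2,26.4,0,0,0,0,0],[2,26.4,0,0,0,0,0],[2,26.4,0,0,0,0,0],[2,26.4,0,0,0,0,0]]'
python3 -m crank '[[0,0,5,0,0,10,0],[0,0,10,0,0,10,0],[0,0,10,0,0,10,0],[0,0,15,0,0,10,0],[0,0,15,0,0,10,0],[0,0,15,0,0,10,0],[0,0,15,0,0,0,0],[0,0,15,0,0,0,0]]'
python3 - <<'E'
from arc import *
print(proj("side",(.5425,.01,.144)))
i=read_camera("side");cv2.imwrite("pics/s10.png",cv2.resize(i[140:260,160:320],(800,600)))
i=read_camera("top");cv2.imwrite("pics/t10.png",cv2.resize(i[120:220,205:325],(720,600)))
s=get_state();w,x,y,z=s["orientation"];yaw=2*np.arctan2(y,x)
print(s["tcp_pos"],np.degrees(yaw),s["joint_pos"].round(2))
E
```

```text
clock: 11.85
tcp_pos: [0.69, 0.0104, 0.3991]
orientation: [-0.0, 0.822, 0.57, -0.001]
wrist_force: [0.8, 0.5, -0.1]
finger_gap: 0.0001
clock: 12.85
tcp_pos: [0.689, 0.0102, 0.2991]
orientation: [-0.0, 0.996, 0.084, -0.0]
wrist_force: [-0.1, 1.0, 0.2]
finger_gap: 0.0001
(np.float64(236.22679766069072), np.float64(180.51784433135947))
[0.68829493 0.01011465 0.29784204] 9.575624820816033 [-0.1   0.58  0.2   1.19 -0.    2.87]
```

View pics/s10.png

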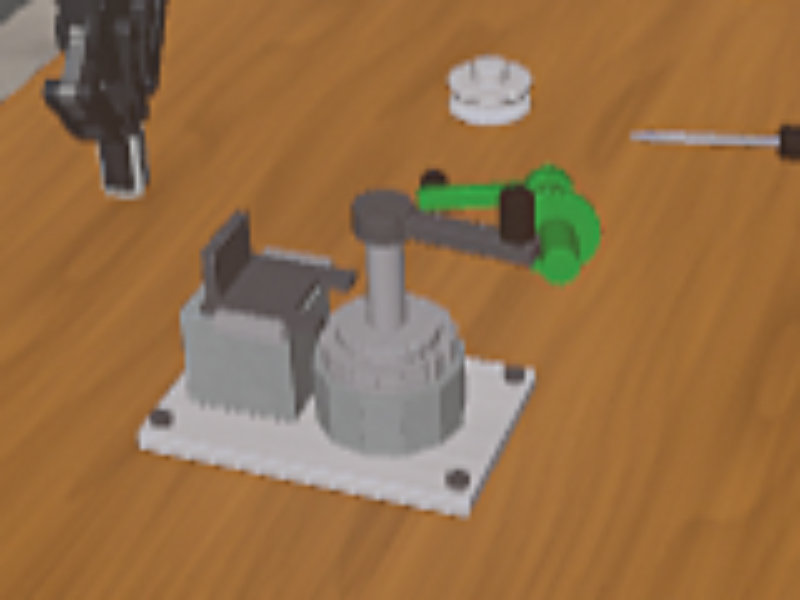

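View pics/t10.png

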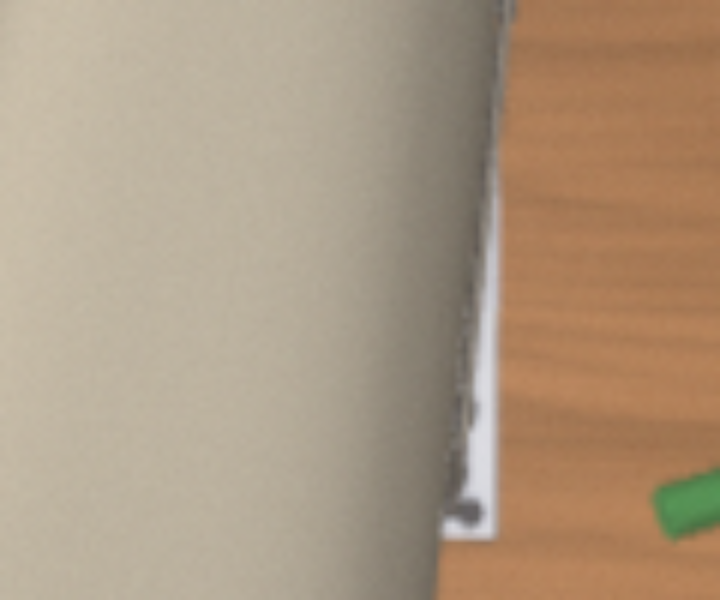

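The boss top matches z = 0.144 (row 180 seen, 180.5 expected), so the shaft is home. I'll lower the finger behind the tab and move up to it.

```bash
python3 -m crank '[[0,0,12,0,0,0,0],[0,0,12,0,0,0,0],[0,0,12,0,0,0,0],[0,0,0,0,0,0,0],[-6,-1,0,0,0,0,0],[-6,-1,0,0,0,0,0],[-6,-1,0,0,0,0,0],[-6,-1,0,0,0,0,0]]'
python3 - <<'E'
from arc import *
i=read_camera("side");cv2.imwrite("pics/s11.png",cv2.resize(i[140:260,160:320],(800,600)))
i=read_camera("wrist");cv2.imwrite("pics/w11.png",i)
E
```

```text
clock: 13.95
tcp_pos: [0.6642, 0.0098, 0.2651]
orientation: [0.0, 0.997, 0.082, 0.0]
wrist_force: [0.9, -0.5, 0.2]
finger_gap: 0.0002
```

View pics/s11.png

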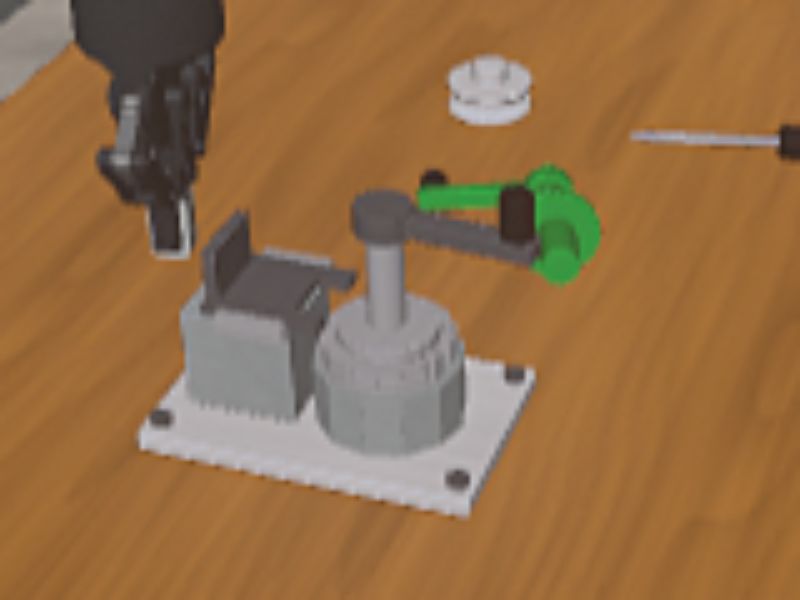

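View pics/w11.png

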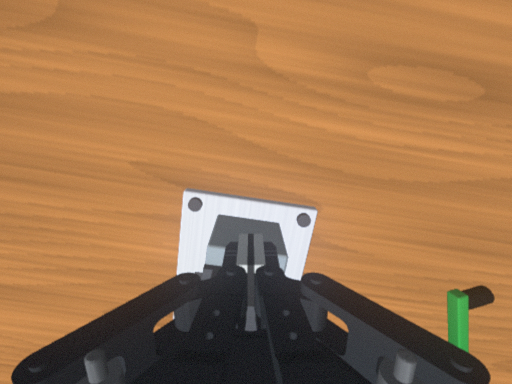

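```bash
python3 -m crank '[[-4.5,-0.8,0,0,0,0,0],[-4.5,-0.8,0,0,0,0,0],[-4.5,-0.8,0,0,0,0,0],[-4.5,-0.8,0,0,0,0,0],[-4.5,-0.8,0,0,0,0,0],[-4.5,-0.8,0,0,0,0,0],[-4.5,-0.8,0,0,0,0,0],[-4.5,-0.8,0,0,0,0,0]]'
python3 - <<'E'
from arc import *
i=read_camera("side");cv2.imwrite("pics/s12.png",cv2.resize(i[140:260,160:320],(800,600)))
E
```

```text
clock: 15.05
tcp_pos: [0.6279, 0.0101, 0.2648]
orientation: [0.0, 0.997, 0.082, 0.0]
wrist_force: [1.8, -1.3, -2.5]
finger_gap: 0.0002
```

View pics/s12.png

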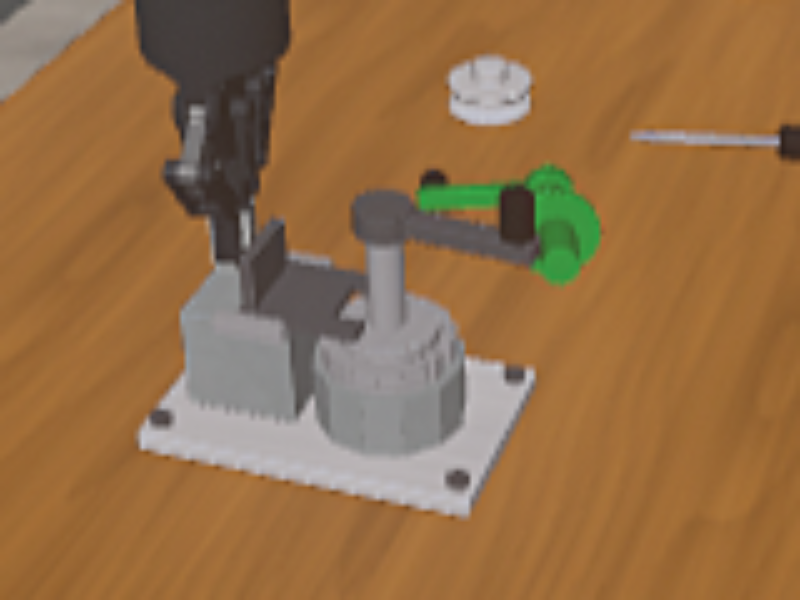

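The prongs are over the collar. I'll push on slowly until the force shows the stop.

```bash
python3 -m crank '[[-1,-0.2,0,0,0,0,0],[-1,-0.2,0,0,0,0,0],[-1,-0.2,0,0,0,0,0],[-1,-0.2,0,0,0,0,0],[-1,-0.2,0,0,0,0,0],[-1,-0.2,0,0,0,0,0],[-1,-0.1,0,0,0,0,0],[-1,-0.1,0,0,0,0,0]]'
```

```text
clock: 16.1
tcp_pos: [0.6199, 0.0103, 0.2647]
orientation: [-0.0, 0.997, 0.083, 0.0]
wrist_force: [1.7, -1.4, -0.2]
finger_gap: -0.0003
```

```bash
python3 -m crank '[[-0.5,-0.1,0,0,0,0,0],[-0.5,-0.1,0,0,0,0,0],[-0.5,-0.1,0,0,0,0,0],[-0.5,-0.1,0,0,0,0,0],[-0.5,0,0,0,0,0,0],[0,0,0,0,0,0,0],[0,0,0,0,0,0,0],[0,0,0,0,0,0,0]]'
python3 - <<'E'
from arc import *
i=read_camera("side");cv2.imwrite("pics/s13.png",cv2.resize(i[140:260,160:320],(800,600)))
E
```

```text
clock: 17.1
tcp_pos: [0.6177, 0.0103, 0.2648]
orientation: [0.0, 0.997, 0.083, 0.0]
wrist_force: [4.2, -1.1, -1.6]
finger_gap: -0.0002
```

View pics/s13.png

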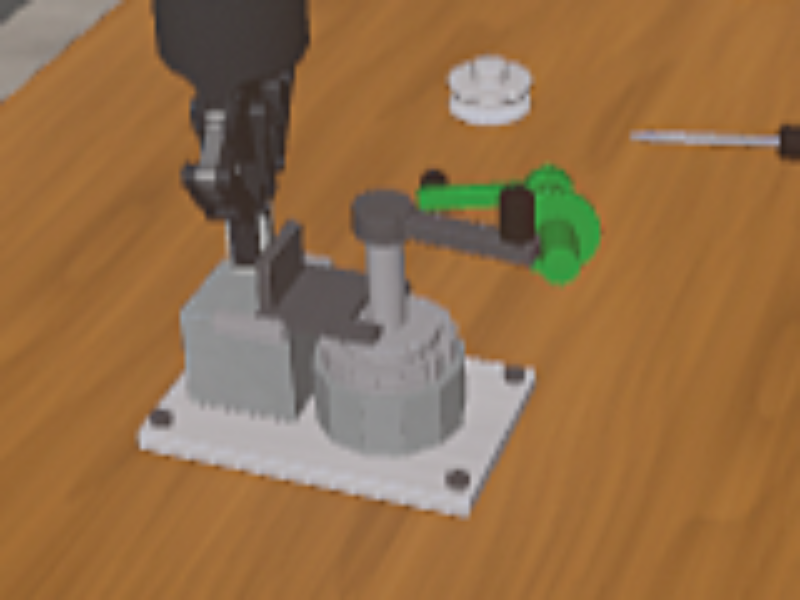

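Force is still low, so the stop isn't reached. I'll keep going in fine steps.

```bash
python3 -m crank '[[-0.5,-0.1,0,0,0,0,0],[-0.5,-0.1,0,0,0,0,0],[-0.5,-0.1,0,0,0,0,0],[-0.5,-0.1,0,0,0,0,0],[0,0,0,0,0,0,0],[0,0,0,0,0,0,0],[0,0,0,0,0,0,0],[0,0,0,0,0,0,0]]'
```

```text
clock: 18.15
tcp_pos: [0.617, 0.0102, 0.265]
orientation: [0.0, 0.997, 0.082, 0.002]
wrist_force: [10.1, -1.5, -4.4]
finger_gap: -0.0
```

```bash
python3 -m crank '[[-0.5,-0.1,0,0,0,0,0],[-0.5,-0.1,0,0,0,0,0],[0,0,0,0,0,0,0],[0,0,0,0,0,0,0],[0,0,0,0,0,0,0],[0,0,0,0,0,0,0],[0,0,0,0,0,0,0],[0,0,0,0,0,0,0]]'
python3 - <<'E'
from arc import *
i=read_camera("side");cv2.imwrite("pics/s14.png",cv2.resize(i[140:260,160:320],(800,600)))
E
```

```text
clock: 19.15
tcp_pos: [0.6166, 0.0102, 0.265]
orientation: [0.0, 0.997, 0.082, 0.003]
wrist_force: [12.4, -1.3, -4.7]
finger_gap: -0.0002
```

View pics/s14.png

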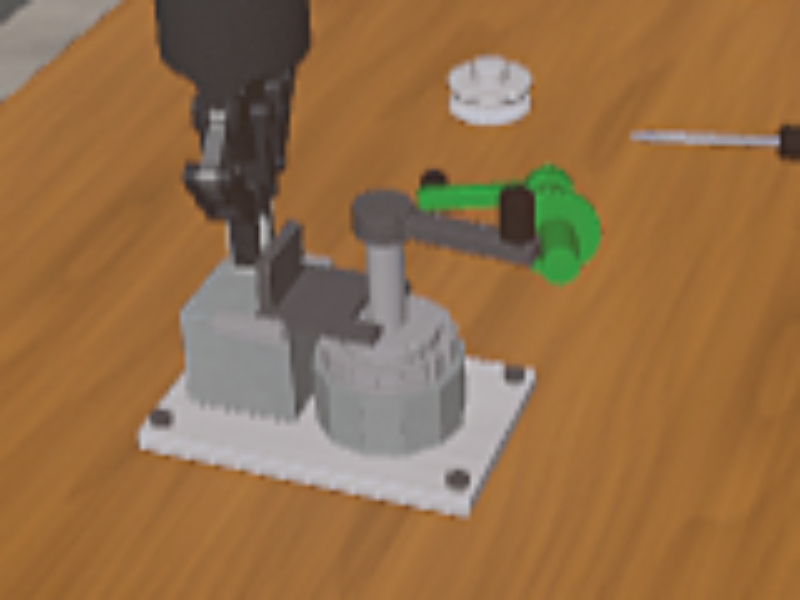

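The force has risen to 12 N with almost no travel and the picture is unchanged, so the keeper is at its stop. I'll retreat and verify.

```bash
python3 -m crank '[[5,1,0,0,0,0,0],[10,1.5,0,0,0,0,0],[15,2,0,0,0,0,0],[15,2,0,0,0,0,0],[0,0,-30,0,0,0,0],[0,0,-40,0,0,0,0],[0,0,-40,0,0,0,0],[0,0,-40,0,0,0,0]]'
python3 -m crank '[[0,50,0,0,0,0,0],[0,50,0,0,0,0,0],[0,50,0,0,0,0,0],[0,50,0,0,0,0,0],[-20,40,0,0,0,0,0],[-20,40,0,0,0,0,0],[0,0,0,0,0,0,0],[0,0,0,0,0,0,0]]'
python3 - <<'E'
from arc import *
i=read_camera("side");cv2.imwrite("pics/s15.png",cv2.resize(i[140:260,160:320],(800,600)))
i=read_camera("top");cv2.imwrite("pics/t15.png",cv2.resize(i[120:220,205:325],(720,600),interpolation=cv2.INTER_CUBIC));cv2.imwrite("pics/t15f.png",i)
E
```

```text
clock: 20.2
tcp_pos: [0.6594, 0.0116, 0.4154]
orientation: [-0.0, 0.997, 0.083, -0.001]
wrist_force: [0.4, 0.2, 0.3]
finger_gap: 0.0004
clock: 21.2
tcp_pos: [0.6663, -0.2713, 0.4141]
orientation: [-0.001, 0.997, 0.082, -0.001]
wrist_force: [-0.6, 1.0, -0.6]
finger_gap: -0.0001
```

View pics/s15.png

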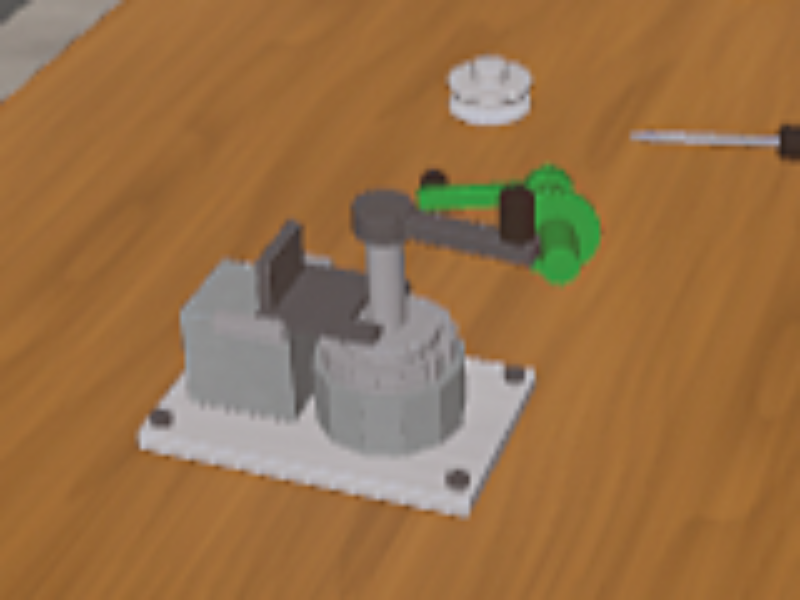

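View pics/t15.png

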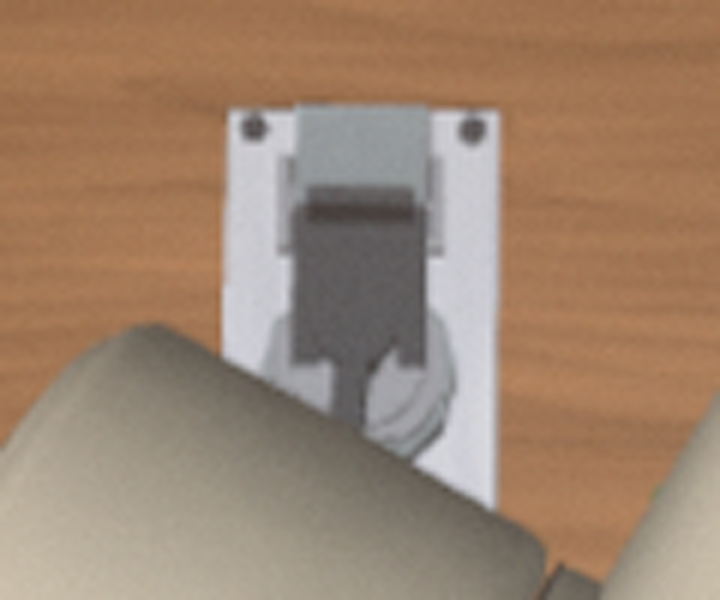

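View pics/t15f.png

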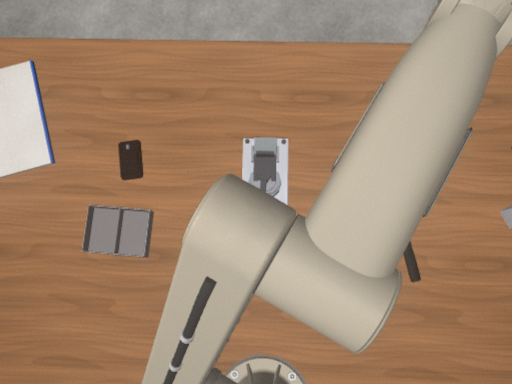

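```bash
python3 - <<'E'
from arc import *
a=cv2.imread("pics/top0.png",0);b=cv2.imread("pics/t15f.png",0)
print("before",a[136:156,265]);print("after",b[136:162,265])
for v in (138,139,140,141,142,143,150,151,152,153,154,155): print(v,onz("top",265,v,.11).round(4)[0],onz("top",265,v,.08).round(4)[0])
E
```

```text
before [139 160 158 109 113 106  75  75  89 100 105 106 107 105 106 112 110 107
 105 109]
after [119 137 154 151 153 151 150 150 152 149 151 150 149 149 135 106  96  89
  72  65  73  85  93  92  91  93]
138 0.6382 0.6471
139 0.6357 0.6445
140 0.6332 0.6419
141 0.6307 0.6393
142 0.6282 0.6367
143 0.6257 0.6342
150 0.6082 0.6162
151 0.6057 0.6136
152 0.6032 0.6111
153 0.6007 0.6085
154 0.5982 0.606
155 0.5957 0.6034
```

```bash
python3 - <<'E'
from arc import *
for x in (.6425,.6385,.6345,.6065,.602): print(x,[np.round((np.array(proj("side",(x,y,.11)))-[160,140])*5) for y in (.032,-.012)])
a=cv2.imread("pics/side0.png")[140:260,160:320];b=cv2.resize(cv2.imread("pics/s15.png"),(160,120),interpolation=cv2.INTER_AREA)
g=cv2.cvtColor
A=g(a,6)[40:66,36:56];B=g(b,6)
T=g(a,6)[41:56,39:51]
m=cv2.matchTemplate(B[38:66,30:80],T,cv2.TM_CCOEFF_NORMED);print(cv2.minMaxLoc(m))
cv2.imwrite("pics/cmp.png",np.hstack([cv2.resize(k[35:75,30:75],(400,356),interpolation=cv2.INTER_CUBIC) for k in(a,b)]))
E
```

```text
0.6425 [array([190., 248.]), array([227., 206.])]
0.6385 [array([197., 249.]), array([233., 207.])]
0.6345 [array([204., 250.]), array([240., 209.])]
0.6065 [array([253., 260.]), array([288., 217.])]
0.602 [array([261., 261.]), array([295., 219.])]
(-0.7601898908615112, 0.9145519733428955, (5, 13), (20, 5))
```

View pics/cmp.png

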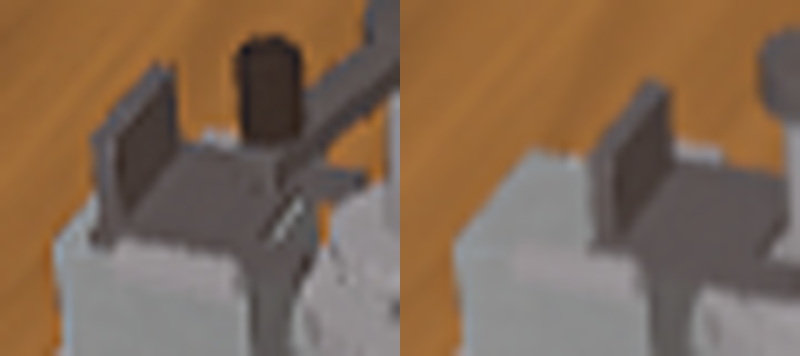

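```bash
python3 -c "
from workcell import *
print(get_state()['clock'],get_state()['wrist_force']);print(hand_in())"
```

```text
21.3 [-0.39243937  0.52969604  0.12602612]
the job is handed in; nothing more can be done
None
```

I pushed the crank counter-clockwise by its knob with the shut fingers, and the key dropped into the keyway at an arm angle of about 170°. I then pushed the keeper in by its tab until it hit its stop, backed off, moved clear of the stand and handed in at 21.3 s. No verdict came back.

- **Shaft:** before the keeper was pushed, the boss top in the side picture was at row 180. A fully home shaft should show at row 180.5, and a riding one at 176.
- **Keeper:** at the end the push force rose to 12 N with almost no further travel, so it was at its stop. The tab face measured about 65 mm from the axis in the top picture and about 61 mm in the side picture, against 64 mm expected.
- **Keeper travel:** the two views show it moved about 30–31 mm. The start pictures put it already about 5 mm in, which makes about 35–36 mm in total. That total depends on the start reading, which came out at 5.5–8 mm in the two views although the brief allows at most 5 mm, so the start estimate carries a few millimetres of error.
- **Bystanders:** the mouse and tray looked unmoved in the last top picture. The pulley and screwdriver looked unmoved in the side picture; in the top picture the arm hid the pulley and most of the screwdriver.
- **Release:** nothing was ever gripped, and the wrist force was under 1 N at the end.

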